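# Lock the price badge onto its T-headed stud

## Task

Fit the metal price badge onto the dark wooden display block so that customers cannot lift it off: tilt it to slip the oblong eye past the wide brass head of the stud, level it, then draw it back until its cross slot drops over the brass rib and it lies flat on the block, and let go. Work gently, pressing and pushing no harder than a light hand would, and leave the sweets on the counter where they are.

Things in the scene. Friction and masses are not known exactly. Their poses are not given: they have to be found in the camera images.
- badge: Loose price badge, ~160 g: flat steel plate 118 (x) x 44 (y) x 4 mm with a black upright panel on its tail. Origin: plate's underside at the centre of its oblong eye; x runs from eye to panel, z up. Plate spans x -28 to +90 mm. Starts flat on the counter, panel up, x within 0.5 rad of world x.
- eye (a point): centre of the oblong eye at the plate's upper face, (0, 0, 4) mm in the badge's frame. The eye is a through opening, x -20 to +20 mm, y -10 to +10 mm. As the badge is levelled, the eye's panel end clears the +x end of the stud's head only if its toe end stays within about 2 mm of the neck and the toe rim 2 to 4 mm off the block.
- slot (a point): centre of the cross slot at the plate's upper face, (53, 0, 4) mm in the badge's frame: a through opening, x 48 to 58 mm, y -10 to +10 mm, that drops over the block's rib
- panel (a point): middle of the top edge of the black panel, (80, 0, 46) mm in the badge's frame. The panel is the part to grip, from above, across its thickness: 8 mm thick (x), 60 mm wide (y), standing 42 mm above the plate
- block: Dark wooden block fixed to the counter, 20 mm high, with a brass edge strip, bearing a brass T-headed stud and a brass rib. Origin: on the counter under the stud's nominal place, z up, x towards the rib (within 0.4 rad of world x). Top spans x -60 to +100, y -40 to +40 mm. Fitted, badge and block axes agree, the badge's origin 20 mm above the block's. Over 22 N of contact on it is rough handling.
- stud_nominal (a point): on the block's top at its origin, (0, 0, 20) mm: nominal foot of the stud. Round neck 8 mm thick, 12 mm high, under a flat bar head 64 (x) x 14 (y) x 5 mm: underside 12, top 17 mm above the block. It is rigid, but clamped by hand in a slot: its real centre is up to 9.5 mm either way along x from this point, is not reported, and must be felt or seen.
- rib (a point): middle of the rib's top, (53, 0, 24) mm in the block's frame. The brass rib is 6 (x) x 14 (y) mm, 4 mm high above the block's top; it leaves 2 mm of play each way along x in the badge's slot
- toe (a point): middle of the badge's toe rim, at (-24, 0, 2) mm in the badge's frame, 4 mm beyond the end of the eye. The rim is 8 mm wide (x -28 to -20 mm). With the badge tilted toe down by about 0.5 rad it goes in under the -x end of the head until the eye's toe end meets the neck
- cloche: bystander: glass dome with truffles on a dark plate, 150 mm across, 128 mm high; origin under its centre
- jar: bystander: orange sweet jar with a brass cap, 68 mm across, 85 mm high; origin under its centre
- tin: bystander: white tin with a copper-coloured band, 64 mm across, 75 mm high; origin under its centre
- giftbox: bystander: dark brown gift box with a gold band, 75 x 110 x 40 mm; origin under its centre
Mind the look-alikes: they are no part of the job. Several things look just like the badge: the one meant starts farthest from the robot's base.

How it is judged:
By the outcome, as a careful person would: the job done as asked, in the order asked, and still so for the second after the job is handed in, with the robot touching nothing.
It also fails if it takes over 56 s, if anything falls off the work surface, if the arm or the gripper's body presses on something with over 40 N, if the wrist force passes 120 N, or if a joint passes its speed limit or range.

## Robot

A 6-joint arm with a two-finger parallel gripper is mounted at the origin on the work surface. World frame = base frame: x ahead of the robot, y to its left, z up, the work surface at z = 0. Lengths are in m, angles in degrees, forces in N, time in s.
With the tool pointing down it reaches from about 0.35 to 0.975 m from the base axis. Payload 17.4 kg.
Tool frame: the origin (TCP) lies at the very end of the fingers, on their centre line; the grasp point (between the pads) lies bot.grip_point_offset behind it (bot.grip_point_offset is the distance from the TCP to the grasp point, in m); z points along the fingers, y is the line along which they close (so a half turn about z gives the same grasp; the last joint's range is limited). The gripper opens to 85 mm and grips with 20 to 120 N. Pads are 22 mm wide; open, the fingers measure 114 mm over their backs; the gripper's body (76 mm by 85 mm) begins 54 mm behind the grasp point. The pads swing forward as they close: fully open they stand 13 mm farther back than shut.
Start: joints at [73.465, 6.646, 82.598, -0, 90.757, -2.166], TCP at [0.168, 0.654, 0.231] pointing down, gripper open.
Joint ranges: [-162.19, 162.19], [-47.58, 125.68], [4.15, 143.07], [-65.23, 245.23], [0.69, 171.88], [-170.13, 170.13]. Speed limits (degrees/s): [108.29, 108.29, 127.2, 180, 180, 180].

## Interface

Orientations are given as a 3x3 rotation matrix whose columns are the frame's x, y, z axes.
In Python, from rig import observe, cams, job, bot gives the robot as it stands.
- The arm moves only by the tool apply_moves, never from a script. Its arguments are lists of equal length, an entry for each row: "grip": the finger opening in cm, from 0 to 8.54; "delta_pos": the shift along the tool's x, y, z in cm, a list of three; "rotation": the turn, a rotation vector about the tool's x, y, z in rad, a list of three. In form: {"grip": [grip, ...], "delta_pos": [[dx, dy, dz], ...], "rotation": [[ax, ay, az], ...]}. A call has 1 to 5 rows; each row is the pose to reach, as a shift and turn from the pose commanded when the call began, along the tool's axes at that moment; what a row does not reach only later rows make up. A row lasts 1/12 s, in which the tool goes at most 41.7 mm and 7.16 degrees, less where a joint would pass 70% of its speed; a pose out of reach is approached as far as the arm can. A call with a gripper value outside its range is refused whole. The fingers move at their own pace and stop on an object; "grip_force" is the grip in N (left out, the last holds). Time passes only in rows, so rows that repeat a pose let the fingers close. It gives the time, the measured TCP pose, the force, the opening and the grip force at its end, in the units of the state.
- observe(): the state, without advancing time (a new reading comes with each control period).
- cams.camera(name): name is "scene" or "top" or "wrist"; returns a dict with "pixels" (480x640x3 uint8, blue, green, red), "depth" (480x640 float32, m along the optical axis (not along the pixel's ray), 0 where there is no reading), "fx", "fy", "cx", "cy" (pixels), "R" (3x3) and "t" (3): a world point X has camera coordinates R X + t. Camera axes: x right, y down, z forward; pixel columns grow to the right and rows downward; lengths in m; the calibration is good to about 2 mm. A picture is of the moment at which its call begins.
- job.finish_job(): hands the job in; it is judged then, once.
The state is a dict: "time": time; "joints": joint angles; "qvel": joint speeds; "effort": joint torques, N m; "tcp_pos": TCP position; "orientation": TCP orientation; "wrist_force": force on the tool from outside, world axes, zero at the start; "wrist_torque": the same for the moment, N m; "gripper_width": opening from 0.0 (shut) to 1.0 (fully open); "finger_force": force on a finger pad.
Only numpy, scipy, OpenCV 4.12 (cv2) and the standard library are available. Lean on these libraries where they do the work, as an engineer would, in place of code of your own. Each camera call takes 0.05 s, during which the arm holds its last target. There are 200 camera calls.

## Working session

There is one attempt and no reset: what is moved stays moved. The work goes in short steps, Python scripts to look and compute and a tool call to move; the robot and the scene stay as the last step left them, time stands still between calls to the robot, and variables do not carry over. Pictures are saved under pics/ and viewed, at most 10 in all, crops included, and the job is handed in when it is done.

Besides the shell and the picture viewer there is one more tool, called after "Emit:" as name(argument=value, ...) on one line, values as JSON. apply_moves: Moves the arm, as the interface text tells. Its arguments: {"type":"object","properties":{"grip":{"type":"array"},"delta_pos":{"type":"array"},"rotation":{"type":"array"},"grip_force":{"type":"number"}},"required":["grip","delta_pos","rotation"]}

```bash
ls; mkdir -p pics
python3 - <<'E'
from rig import observe,cams,job,bot
import cv2,numpy as np,pickle
s=observe();print(s, bot.grip_point_offset)
for n in("scene","top"):
    c=cams.camera(n);cv2.imwrite(f"pics/{n}0.png",c["pixels"]);pickle.dump(c,open(f"{n}0.pkl","wb"));print(n,c["R"],c["t"],c["fx"])
E
```

```text
pics
{'time': 0.0, 'joints': array([ 7.34635846e+01,  6.67417490e+00,  8.26363768e+01,  1.48017902e-03,
        9.07558939e+01, -2.16589265e+00]), 'qvel': array([ 0.07543616,  0.06209651, -0.04573143, -0.00103683, -0.02573523,
       -0.04424328]), 'effort': array([-2.16946260e-04, -7.32026982e+01, -6.32460737e+01, -1.46112629e-04,
        7.18348310e-03,  1.00380262e-04]), 'tcp_pos': array([0.16747745, 0.65369562, 0.23055474]), 'orientation': array([[-9.68711046e-01,  2.48191021e-01, -3.54840930e-04],
       [ 2.48191265e-01,  9.68710419e-01, -1.10437582e-03],
       [ 6.96419451e-05, -1.15788947e-03, -9.99999327e-01]]), 'wrist_force': array([-0.06954606,  0.37963567,  1.24452947]), 'wrist_torque': array([-0.05205575,  0.00874252, -0.00837085]), 'finger_force': 0.0, 'gripper_width': 0.9979987552472945} 0.0187
scene [[-0.70765511  0.70649952 -0.00909185]
 [ 0.54323697  0.53580736 -0.64637765]
 [-0.45179402 -0.46235148 -0.76296348]] [ 0.34070268 -0.25121247  1.60796799] 611.7482717377496
top [[-0.01003055 -0.99965872  0.0241211 ]
 [-0.99710455  0.0081807  -0.07560158]
 [ 0.07537845 -0.02480959 -0.99684631]] [0.01141783 0.51975464 1.1080164 ] 480.01047712235226
```

View pics/scene0.png

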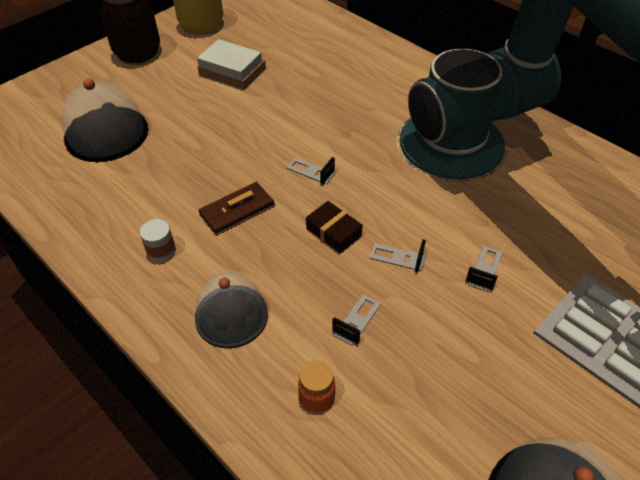

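View pics/top0.png

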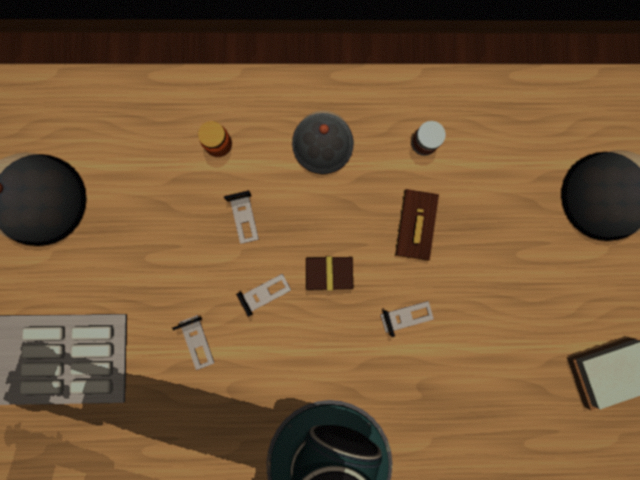

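Top view: four badge look-alikes, at (241,217), (265,294), (195,342) and (408,318). The first is farthest from the base (~(330,445)), so it is the one meant. The block is at (417,225), with the stud near (419,228).

```bash
cat > h.py <<'E'
import numpy as np,cv2,pickle
def ray_z(c,u,v,z):
    d=c["R"].T@np.array([(u-c["cx"])/c["fx"],(v-c["cy"])/c["fy"],1]);o=-c["R"].T@c["t"]
    return o+d*(z-o[2])/d[2]
def cloud(c):
    v,u=np.mgrid[:480,:640];d=c["depth"]
    P=np.stack([(u-c["cx"])/c["fx"]*d,(v-c["cy"])/c["fy"]*d,d],-1)
    return (P-c["t"])@c["R"]
def crop(c,u0,v0,w,h,k):
    return cv2.resize(c["pixels"][v0:v0+h,u0:u0+w],None,fx=k,fy=k,interpolation=cv2.INTER_CUBIC)
E
python3 - <<'E'
from h import *
t=pickle.load(open("top0.pkl","rb"));s=pickle.load(open("scene0.pkl","rb"))
a=np.hstack([crop(t,215,185,50,65,4*1),crop(t,390,180,60,65,4)]);a=cv2.resize(a,(400*110//110,236))
b=np.hstack([crop(t,220,185,40,60,8)[:,:],crop(t,395,185,48,60,8)])
cv2.imwrite("pics/c.png",b)
P=cloud(t)
for n,(u,v) in dict(badge=(241,217),panel=(238,196),block=(430,225),stud=(419,228)).items(): print(n,P[v,u],ray_z(t,u,v,0.0))
Z=P[...,2]
# block pixels
m=np.zeros((480,640),bool);m[180:270,390:450]=1
mb=m&(Z>.012)&(Z<.03);q=P[mb];print(cv2.minAreaRect((q[:,:2]*1000).astype(np.float32)),np.median(q[:,2]))
ms=m&(Z>.031);q=P[ms];print("head",cv2.minAreaRect((q[:,:2]*1000).astype(np.float32)),np.median(q[:,2]),len(q))
m[:]=0;m[180:250,215:265]=1
q=P[m&(Z>.03)];print("panel",cv2.minAreaRect((q[:,:2]*1000).astype(np.float32)),np.median(q[:,2]),len(q))
E
```

```text
badge [0.57496772 0.20213243 0.01019889] [0.57622869 0.20363959 0.        ]
panel [0.62080878 0.205343   0.03636668] [0.62691706 0.21094961 0.        ]
block [ 0.55174323 -0.24526342  0.01817396] [ 0.55363109 -0.24978387  0.        ]
stud [ 0.54258755 -0.21377739  0.04083438] [ 0.54657741 -0.22297697  0.        ]
((553.4407348632812, -214.08827209472656), (81.60457611083984, 160.412353515625), 80.25920104980469) 0.020344567825950927
head ((480.7827453613281, -105.14610290527344), (55.450374603271484, 289.0332946777344), 29.05122184753418) 0.03767372068057209 185
panel ((544.7857666015625, 121.14398193359375), (275.1973876953125, 50.3912353515625), 48.56895065307617) 0.04579116107863573 143
```

View pics/c.png

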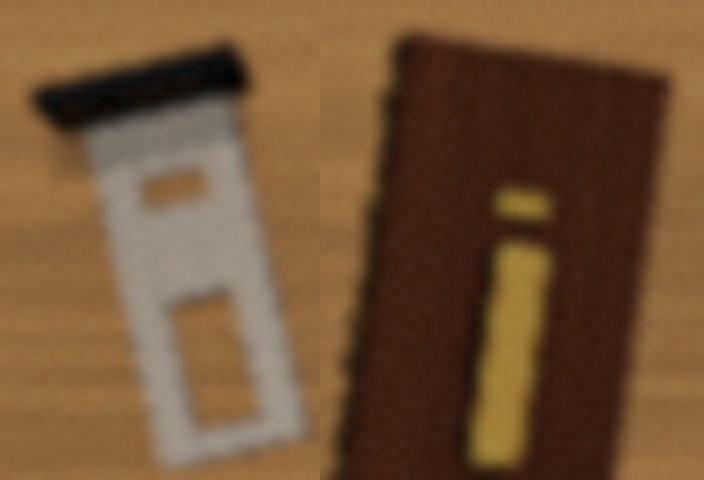

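The crop confirms the badge: black panel at the +x end, slot and eye intact. The block lies about -10° from world x, with the rib beyond the stud. Moving over the badge now.

Emit:
apply_moves(grip=[8,8,8,8,8], delta_pos=[[-3.4,-2.25,0],[-6.8,-4.5,0],[-10.2,-6.75,0],[-13.6,-9,0],[-17,-11.2,0]], rotation=[[0,0,0],[0,0,0],[0,0,0],[0,0,0],[0,0,0]])

```text
time: 0.52
tcp_pos: [0.3051, 0.5015, 0.231]
orientation: [[-0.969, 0.248, -0.0], [0.248, 0.969, -0.0], [0.0, -0.0, -1.0]]
wrist_force: [1.0, 0.1, -0.1]
gripper_width: 0.94
finger_force: 0.0
```

Emit:
apply_moves(grip=[8,8,8,8,8], delta_pos=[[-3.4,-2.25,0],[-6.8,-4.5,0],[-10.2,-6.75,0],[-13.6,-9,0],[-17,-11.2,0]], rotation=[[0,0,0],[0,0,0],[0,0,0],[0,0,0],[0,0,0]])

```text
time: 0.93
tcp_pos: [0.4421, 0.3507, 0.2312]
orientation: [[-0.969, 0.248, -0.0], [0.248, 0.969, -0.0], [0.0, -0.0, -1.0]]
wrist_force: [-0.2, 1.1, 0.1]
gripper_width: 0.938
finger_force: 0.0
```

Emit:
apply_moves(grip=[8,8,8,8,8], delta_pos=[[-3.4,-2.25,0],[-6.8,-4.5,0],[-10.2,-6.75,0],[-13.6,-9,0],[-17,-11.2,0]], rotation=[[0,0,0.11],[0,0,0.22],[0,0,0.33],[0,0,0.44],[0,0,0.54]])

```text
time: 1.35
tcp_pos: [0.5791, 0.1999, 0.2311]
orientation: [[-0.699, 0.715, -0.0], [0.715, 0.699, -0.0], [0.0, -0.0, -1.0]]
wrist_force: [0.3, 0.6, 0.8]
gripper_width: 0.938
finger_force: 0.0
```

Emit:
apply_moves(grip=[8,8,8,8,8], delta_pos=[[0,0,0],[0,0,0],[0,0,0],[0,0,0],[0,0,0]], rotation=[[0,0,0.11],[0,0,0.22],[0,0,0.33],[0,0,0.44],[0,0,0.54]])

```text
time: 1.77
tcp_pos: [0.5781, 0.2016, 0.2309]
orientation: [[-0.232, 0.973, -0.001], [0.973, 0.232, -0.0], [-0.0, -0.001, -1.0]]
wrist_force: [0.1, 0.1, 0.4]
gripper_width: 0.936
finger_force: 0.0
```

Run:
```python
from rig import observe,cams
from h import *
c=cams.camera("wrist");s=observe();pickle.dump((c,s),open("w1.pkl","wb"));cv2.imwrite("pics/w1.png",c["pixels"])
print(s["tcp_pos"],s["orientation"],s["time"],s["gripper_width"],s["joints"]);print("cam",-c["R"].T@c["t"],c["R"],c["fx"])
```

```text
[0.57810047 0.20169734 0.23085308] [[-2.25201546e-01  9.74311959e-01 -6.85972958e-04]
 [ 9.74312199e-01  2.25201455e-01 -2.07504297e-04]
 [-4.76918096e-05 -7.15082110e-04 -9.99999743e-01]] 1.8167 0.9355047034000219 [ 1.68467665e+01 -1.11572434e+00  9.06781009e+01  1.17492158e-05
  9.04786856e+01  3.83203752e+00]
cam [0.56236537 0.26334712 0.37332003] [[ 9.72886089e-01  2.31283474e-01 -7.82287546e-04]
 [ 2.23600211e-01 -9.39691309e-01  2.58811108e-01]
 [ 5.91236234e-02 -2.51968646e-01 -9.65927636e-01]] 348.74439604143015
```

View pics/w1.png

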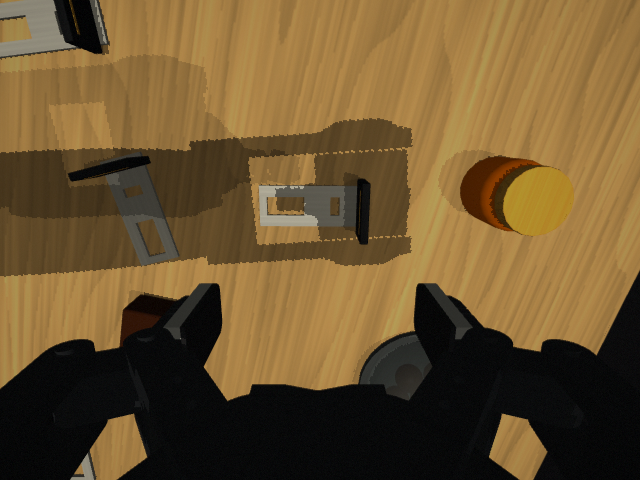

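The wrist view shows the badge from toe edge (260,206) to panel (363,212): eye near (284,205), slot near (335,206). It is nearly aligned with the image u axis, so tool y is already close to the badge's x.

Run:
```python
from h import *
c,s=pickle.load(open("w1.pkl","rb"));P=cloud(c)
m=np.zeros((480,640),bool);m[165:260,250:385]=1
R=s["orientation"];
def show(n,q):
    r=cv2.minAreaRect((q[:,:2]*1000).astype(np.float32));print(n,np.round(r[0],1),np.round(r[1],1),round(r[2],1),np.median(q[:,2]),len(q))
    return r
Z=P[...,2]
show("paneltop",P[m&(Z>.040)&(Z<.06)]);show("panel",P[m&(Z>.012)&(Z<.06)])
g=c["pixels"].astype(int);sat=g.max(2)-g.min(2)
ml=m&(sat<25)&(g.max(2)>50);ml[:,:]&=True
v,u=np.nonzero(ml);keep=(u<352);Q=np.array([ray_z(c,a,b,.004) for a,b in zip(u[keep],v[keep])]);show("plate",Q)
for p in [(260,185.5),(260,227),(266,206),(303.5,206),(330,206),(341,206)]: print(p,ray_z(c,*p,.004)*1000)
print(np.round(P[206,230:420:4,2]*1000,0))
b=crop(c,245,165,140,90,5);cv2.imwrite("pics/w1c.png",b)
t=pickle.load(open("top0.pkl","rb"));f=lambda x,y:((x-320+.5)/8-.5+395,(y+.5)/8-.5+185)
for n,x,y,z in [("headN",526,243,.037),("headS",493,466,.037),("ribN",525,189,.024),("ribS",523,220,.024)]: print(n,ray_z(t,*f(x,y),z)*1000)
```

```text
paneltop [621.9 206.7] [ 8.4 60.3] 13.0 0.04568242547887546 546
panel [621.7 206.9] [ 8.7 60.7] 13.0 0.04529761206571045 756
plate [565.5 194.1] [98.3 44.6] 13.4 0.0040000000000000036 2607
(260, 185.5) [513.61022848 204.12838482   4.        ]
(260, 227) [522.18702483 159.70402844   4.        ]
(266, 206) [524.04834196 184.02170649   4.        ]
(303.5, 206) [563.22152867 193.34030669   4.        ]
(330, 206) [590.8998851  199.92449243   4.        ]
(341, 206) [602.38803446 202.65731761   4.        ]
[ 1. -0.  1. -0. -0. -1. -0. -2.  4.  5.  1.  1. -1. -1. -0. -0.  1.  1.
  1.  4.  3.  4.  4.  3.  5. -0. -0.  1.  5.  5.  4.  3. 24. 45. 46. -2.
  1.  1.  0. -1. -2.  1. -1. -1. -0.  0. -1. -0.]
headN [ 573.54826911 -218.48699065   37.        ]
headS [ 508.46268708 -207.210051     37.        ]
ribN [ 591.23355892 -221.57037194   24.        ]
ribS [ 582.01738401 -220.7438242    24.        ]
```

View pics/w1c.png

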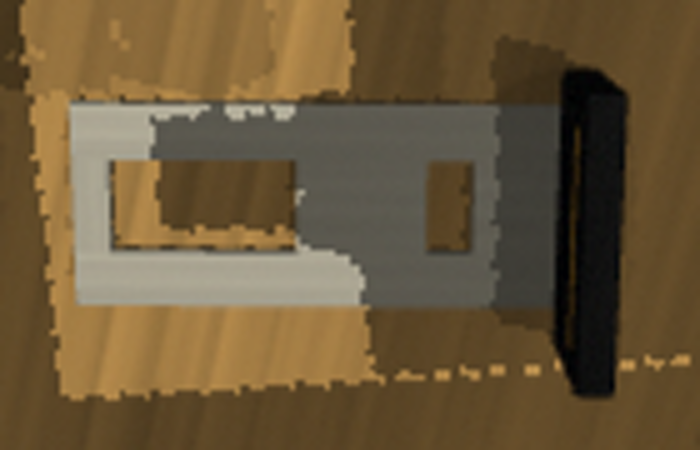

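Panel centre is (0.622, 0.207) at z 0.046, angle 13.2°. The panel measures 8.4×60 and the eye agrees with it. The stud appears about +7 mm along the block's x. Grasping.

Emit:
apply_moves(grip=[4,4,4,4,4], delta_pos=[[-0.2,2.2,3],[-0.5,4.37,6.5],[-0.5,4.37,10.5],[-0.5,4.37,14.5],[-0.5,4.37,18]], rotation=[[0,0,0],[0,0,0],[0,0,0],[0,0,0],[0,0,0]])

```text
time: 2.23
tcp_pos: [0.6211, 0.2071, 0.0482]
orientation: [[-0.24, 0.971, -0.002], [0.971, 0.24, -0.0], [-0.0, -0.002, -1.0]]
wrist_force: [1.4, -0.4, 0.5]
gripper_width: 0.473
finger_force: 0.0
```

Emit:
apply_moves(grip=[4,4,4,3,2], delta_pos=[[0,0,1.5],[0,0,2.7],[0,0,3.7],[0,0,3.7],[0,0,3.7]], rotation=[[0,0,0],[0,0,0],[0,0,0],[0,0,0],[0,0,0]])

```text
time: 2.65
tcp_pos: [0.6225, 0.2076, 0.0157]
orientation: [[-0.238, 0.971, 0.001], [0.971, 0.238, 0.0], [0.0, 0.002, -1.0]]
wrist_force: [0.1, 0.0, 1.3]
gripper_width: 0.241
finger_force: 0.0
```

Emit:
apply_moves(grip=[1.2,0.4,0.4,0.4,0.4], delta_pos=[[0,0,0],[0,0,0],[0,0,0],[0,0,0],[0,0,0]], rotation=[[0,0,0],[0,0,0],[0,0,0],[0,0,0],[0,0,0]], grip_force=45)

```text
time: 3.07
tcp_pos: [0.6228, 0.2077, 0.0163]
orientation: [[-0.238, 0.971, 0.003], [0.971, 0.238, 0.001], [0.0, 0.003, -1.0]]
wrist_force: [0.2, 0.9, 6.9]
gripper_width: 0.084
finger_force: 45.0
```

Emit:
apply_moves(grip=[0.4,0.4,0.4,0.4,0.4], delta_pos=[[0,0,-2],[0,0,-6],[0,0,-10],[0,0,-14],[0,0,-18]], rotation=[[0,0,0],[0,0,0],[0,0,0],[0,0,0],[0,0,0]])

```text
time: 3.48
tcp_pos: [0.6215, 0.2073, 0.1971]
orientation: [[-0.238, 0.971, 0.001], [0.971, 0.238, 0.0], [0.0, 0.001, -1.0]]
wrist_force: [1.2, 0.2, -1.6]
gripper_width: 0.084
finger_force: 44.3
```

Emit:
apply_moves(grip=[0.4,0.4,0.4,0.4,0.4], delta_pos=[[-3,-1.2,-1.5],[-7,-2.9,-3],[-11,-4.6,-4],[-15,-6.2,-5],[-18.6,-7.8,-5]], rotation=[[0,0,0],[0,0,0],[0,0,0],[0,0,0],[0,0,0]])

```text
time: 3.9
tcp_pos: [0.5912, 0.0138, 0.2467]
orientation: [[-0.238, 0.971, 0.003], [0.971, 0.238, -0.0], [-0.001, 0.003, -1.0]]
wrist_force: [1.0, 0.2, -1.0]
gripper_width: 0.085
finger_force: 44.3
```

Emit:
apply_moves(grip=[0.4,0.4,0.4,0.4,0.4], delta_pos=[[-3.7,-1.6,0],[-7.4,-3.1,0],[-11.1,-4.6,0],[-15,-6.2,0],[-18.6,-7.8,0]], rotation=[[0,0,0.08],[0,0,0.165],[0,0,0.25],[0,0,0.33],[0,0,0.412]])

```text
time: 4.32
tcp_pos: [0.5592, -0.1859, 0.2449]
orientation: [[0.175, 0.985, 0.001], [0.985, -0.175, -0.001], [-0.0, 0.001, -1.0]]
wrist_force: [1.2, -0.9, -2.8]
gripper_width: 0.086
finger_force: 44.2
```

Emit:
apply_moves(grip=[0.4,0.4], delta_pos=[[0,0,0],[0,0,0]], rotation=[[0,0,0],[0,0,0]])

```text
time: 4.48
tcp_pos: [0.5594, -0.1857, 0.2446]
orientation: [[0.174, 0.985, 0.001], [0.985, -0.174, -0.0], [-0.0, 0.001, -1.0]]
wrist_force: [-0.3, 0.8, -1.7]
gripper_width: 0.086
finger_force: 44.3
```

Run:
```python
from rig import observe,cams
from h import *
c=cams.camera("wrist");s=observe();pickle.dump((c,s),open("w2.pkl","wb"));cv2.imwrite("pics/w2.png",c["pixels"])
print(s["tcp_pos"],s["orientation"],s["time"],s["wrist_force"],s["wrist_torque"])
P=cloud(c)
for n,lo,hi in(("block",.013,.028),("head",.033,.042)):
    g=P[...,2];m=(g>lo)&(g<hi)&(abs(P[...,0]-.553)<.11)&(abs(P[...,1]+.214)<.07)
    v,u=np.nonzero(m);q=P[m];print(n,len(q),(u.min(),u.max(),v.min(),v.max()) if len(q) else 0)
    if len(q):print(cv2.minAreaRect((q[:,:2]*1000).astype(np.float32)))
```

```text
[ 0.55974907 -0.18439601  0.2444832 ] [[ 1.72059374e-01  9.85086349e-01  6.75437645e-04]
 [ 9.85086571e-01 -1.72059427e-01  2.07288755e-05]
 [ 1.36635147e-04  6.61797957e-04 -9.99999772e-01]] 4.5333 [ 0.32527227  0.93487189 -1.99464712] [-0.00291645 -0.05919186  0.03044575]
block 7127 (np.int64(241), np.int64(391), np.int64(192), np.int64(265))
((552.2742309570312, -216.15988159179688), (80.24121856689453, 160.17970275878906), 80.39508056640625)
head 214 (np.int64(273), np.int64(334), np.int64(227), np.int64(232))
((540.0513305664062, -209.38587951660156), (5.263799667358398, 63.580589294433594), 80.01420593261719)
```

View pics/w2.png

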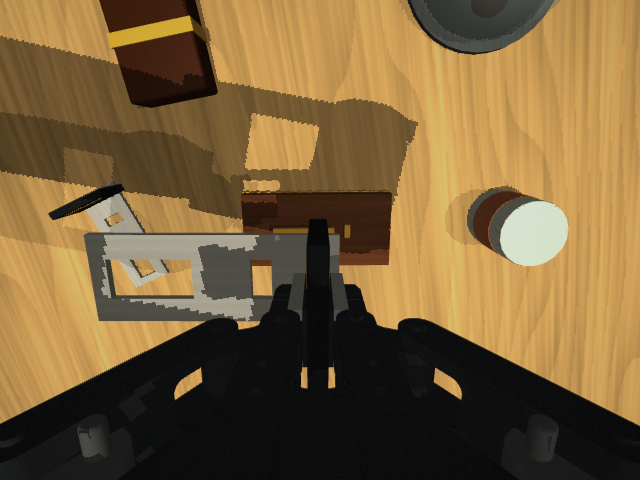

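The wrist view shows the held badge: toe corners (85,233) and (98,320), eye (104–193, 248–297). The head (273–334, ~230) and rib (344–350, ~232) are on the block. Checking the badge's place in the tool.

Run:
```python
from h import *
c,s=pickle.load(open("w2.pkl","rb"));P=cloud(c);R=s["orientation"];p=s["tcp_pos"]
q=P.reshape(-1,3);T=(q-p)@R*1000
m=(abs(T[:,2]-14)<9)&(T[:,1]<-6)&(T[:,1]>-125)&(abs(T[:,0])<40)
t=T[m];print("plate top z in tool",np.percentile(t[:,2],[10,50,90]),cv2.minAreaRect(t[:,:2].astype(np.float32)))
print("plane",np.linalg.lstsq(np.c_[t[:,:2],np.ones(len(t))],t[:,2],rcond=None)[0])
for uv in[(85,233.5),(98,320.5),(104,248),(109,297.5)]: print(uv,(ray_z(c,*uv,p[2]-.0123)-p)@R*1000)
mt=(T[:,2]<-24)&(T[:,2]>-36)&(abs(T[:,1])<9)&(abs(T[:,0])<45);t=T[mt];print("panel",t.min(0),t.max(0))
# brass in block region
a=np.array([.9857,-.1685]);b=np.array([.1685,.9857]);o=np.array([.5523,-.2162])-.02*a
g=c["pixels"].astype(int);br=(g[...,1]-g[...,0]>40)&(g[...,2]>90)
for n,lo,hi,x0,x1 in(("head",.032,.044,-.06,.046),("rib",.016,.032,.04,.07)):
    xy=(P[...,:2]-o);X=xy@a*1000;Y=xy@b*1000
    mm=(P[...,2]>lo)&(P[...,2]<hi)&(X>x0*1000)&(X<x1*1000)&(abs(Y)<20)&((br)|(n=="head"))
    print(n,mm.sum(),np.percentile(X[mm],[1,50,99]),np.percentile(Y[mm],[1,50,99]))
```

```text
plate top z in tool [11.70398602 12.50386255 13.44338074] ((-1.7055931091308594, -57.85268783569336), (44.81348419189453, 103.06439208984375), 0.13794362545013428)
plane [ 1.92010508e-03 -2.19109145e-03  1.24648009e+01]
(85, 233.5) [  20.909515   -107.31314541   12.23184015]
(98, 320.5) [ -23.41704456 -108.69646874   12.2248681 ]
(104, 248) [ 13.91333563 -99.71594654  12.23591203]
(109, 297.5) [ -11.11520821 -101.34157574   12.23141642]
panel [-30.1201814   -8.95125663 -35.99510814] [ 28.39634556   8.96451223 -24.01708204]
head 215 [-24.80592993  -3.00478656  38.50688526] [2.24736969 4.81363628 7.02297595]
rib 73 [49.87472549 52.92734011 55.37388576] [-6.99630124 -0.19336331  6.82380143]
```

```bash
cat >> h.py <<'E'
from scipy.spatial.transform import Rotation as Ro
PSI=np.radians(-9.7);O=np.array([532.8,-212.6,20.]);YT=1.2;ZT=16.4
a=np.array([np.cos(PSI),np.sin(PSI),0]);b=np.array([-np.sin(PSI),np.cos(PSI),0]);k=np.array([0,0,1.])
def pose(x,z,th,y=0):   # underside of eye's toe end at (x,y,z) over block, toe-down th
    bx=np.cos(th)*a+np.sin(th)*k;n=-np.sin(th)*a+np.cos(th)*k
    return O+x*a+y*b+z*k+bx*100+b*YT+n*ZT, np.stack([b,bx,-n],1)
def plan(s,L,Z=None):
    R=s["orientation"];p=s["tcp_pos"]*1000
    for l in L:
        q,Q=pose(*l);print(l,"dp cm",np.round(R.T@(q-p)/10,2),"rot",np.round(Ro.from_matrix(R.T@Q).as_rotvec(),3))
def where(s):
    R=s["orientation"];p=s["tcp_pos"]*1000;bx=R[:,1]
    e=p-100*bx-YT*R[:,0]+ZT*R[:,2]-O
    print("t",s["time"],"edge x,y,z",np.round([e@a,e@b,e[2]],2),"th",round(np.arcsin(bx[2]),3),"yaw err",round(np.arctan2(bx[1],bx[0])-PSI,4),"corner z",round(e[2]-8*bx[2],2),"F block",np.round([s["wrist_force"]@a,s["wrist_force"]@b,s["wrist_force"][2]],1),"M",np.round(s["wrist_torque"],2))
E
python3 - <<'E'
from rig import observe
from h import *
s=observe();where(s);plan(s,[(-33,60,.5),(-33,34,.5),(-33,6.3,.5)])
# second leg, from tilted pose
q,Q=pose(-33,60,.5);plan(dict(orientation=Q,tcp_pos=q/1000),[(-33,20,.5),(-33,6.3,.5)])
E
```

```text
t 4.5333 edge x,y,z [-78.18  31.51 208.02] th 0.001 yaw err -0.0036 corner z 208.01 F block [ 0.2  1.  -2. ] M [-0.   -0.06  0.03]
(-33, 60, 0.5) dp cm [-3.11  2.51 10.22] rot [-0.499  0.001 -0.004]
(-33, 34, 0.5) dp cm [-3.11  2.51 12.82] rot [-0.499  0.001 -0.004]
(-33, 6.3, 0.5) dp cm [-3.11  2.51 15.59] rot [-0.499  0.001 -0.004]
(-33, 20, 0.5) dp cm [ 0.   -1.92  3.51] rot [0. 0. 0.]
(-33, 6.3, 0.5) dp cm [ 0.   -2.57  4.71] rot [0. 0. 0.]
```

Emit:
apply_moves(grip=[0.4,0.4,0.4,0.4,0.4], delta_pos=[[-0.7,0.5,2],[-1.4,1.2,4.5],[-2.2,1.8,7],[-3.1,2.5,10.2],[-3.1,2.5,10.2]], rotation=[[-0.12,0,0],[-0.24,0,0],[-0.36,0,0],[-0.48,0,0],[-0.5,0,-0.004]])

```text
time: 4.95
tcp_pos: [0.5759, -0.2168, 0.1334]
orientation: [[0.167, 0.866, 0.471], [0.986, -0.147, -0.079], [0.001, 0.477, -0.879]]
wrist_force: [-1.6, 1.6, -4.7]
gripper_width: 0.086
finger_force: 44.5
```

Emit:
apply_moves(grip=[0.4,0.4,0.4,0.4], delta_pos=[[0,-0.6,1.2],[0,-1.3,2.4],[0,-1.9,3.5],[0,-1.9,3.5]], rotation=[[0,0,0],[0,0,0],[0,0,0],[0,0,0]])

```text
time: 5.28
tcp_pos: [0.5798, -0.2177, 0.1011]
orientation: [[0.165, 0.867, 0.469], [0.986, -0.145, -0.079], [-0.0, 0.476, -0.879]]
wrist_force: [0.5, 0.0, -2.4]
gripper_width: 0.084
finger_force: 44.5
```

Run:
```python
from rig import observe,cams
from h import *
s=observe();where(s);plan(s,[(-33,6.3,.5)])
c=cams.camera("wrist");pickle.dump((c,s),open("w3.pkl","wb"));cv2.imwrite("pics/w3.png",c["pixels"])
```

```text
t 5.2833 edge x,y,z [-32.97   1.4   19.12] th 0.496 yaw err 0.0031 corner z 15.31 F block [ 0.4  0.1 -2.4] M [ 0.15  0.39 -0.01]
(-33, 6.3, 0.5) dp cm [-0.17 -0.62  1.09] rot [-0.004 -0.001  0.003]
```

View pics/w3.png

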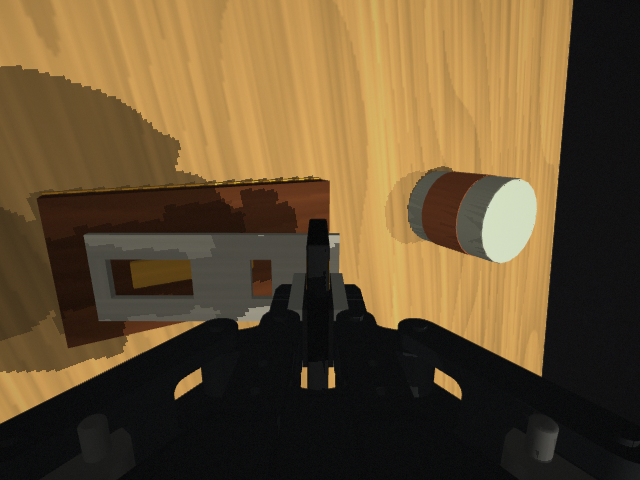

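The wrist view shows the tilted badge over the block. The head's -x end is visible through the eye at (132, 262–289), and the eye spans v 260–296. Checking lateral alignment numerically.

Run:
```python
from h import *
c,s=pickle.load(open("w3.pkl","rb"));R=s["orientation"];p=s["tcp_pos"]
for uv in[(132,262),(135,289)]:
    w=ray_z(c,*uv,.037)*1000;print(uv,"block x,y",(w-O)@a,(w-O)@b)
print("block top edge", [((w:=ray_z(c,*uv,.020)*1000)-O)@b for uv in[(150,188),(300,182)]])
o=-c["R"].T@c["t"]
# eye corners: intersect with plate plane (tool z=12.4mm)
n=R[:,2]
for uv in[(107,260.5),(110,296.5),(193,260.5),(193,296.5)]:
    d=c["R"].T@np.array([(uv[0]-c["cx"])/c["fx"],(uv[1]-c["cy"])/c["fy"],1]);P=o+d*((.0124-(o-p)@n)/(d@n))
    print(uv,"tool",(P-p)@R*1000,"block",[(P*1000-O)@a,(P*1000-O)@b])
```

```text
(132, 262) block x,y -24.338776635801228 7.0058041801863515
(135, 289) block x,y -24.718462770379034 -7.533250801882123
block top edge [np.float64(41.305203829410104), np.float64(39.840576376255775)]
(107, 260.5) tool [  8.69406252 -99.43199695  12.4       ] block [np.float64(-34.4045958621722), np.float64(11.2938648895747)]
(110, 296.5) tool [  -9.71794018 -100.86834898   12.4       ] block [np.float64(-35.61172849889026), np.float64(-7.12200788689035)]
(193, 260.5) tool [  8.67417    -59.00537543  12.4       ] block [np.float64(1.146649165274194), np.float64(11.385300975324615)]
(193, 296.5) tool [ -9.73829138 -60.71690427  12.4       ] block [np.float64(-0.30247265610131685), np.float64(-7.0317882778719945)]
```

Emit:
apply_moves(grip=[0.4,0.4,0.4,0.4,0.4], delta_pos=[[-0.19,0,0],[-0.19,-0.2,0.35],[-0.19,-0.4,0.7],[-0.19,-0.62,1.09],[-0.19,-0.62,1.09]], rotation=[[0,0,0],[0,0,0.003],[0,0,0.003],[-0.004,0,0.003],[-0.004,0,0.003]])

```text
time: 5.75
tcp_pos: [0.5784, -0.2204, 0.0885]
orientation: [[0.17, 0.863, 0.475], [0.985, -0.149, -0.081], [0.001, 0.482, -0.876]]
wrist_force: [-0.1, 0.4, -3.1]
gripper_width: 0.085
finger_force: 44.5
```

Run:
```python
from rig import observe,cams
from h import *
s=observe();where(s);plan(s,[(-33,6.3,.5),(-20,6.3,.5),(-2,6.3,.5),(0,6.3,.5),(3,6.3,.5)])
```

```text
t 5.75 edge x,y,z [-33.41  -1.05   5.89] th 0.503 yaw err -0.002 corner z 2.03 F block [-0.1  0.4 -3.1] M [0.03 0.33 0.03]
(-33, 6.3, 0.5) dp cm [0.12 0.06 0.01] rot [ 0.003 -0.    -0.002]
(-20, 6.3, 0.5) dp cm [0.12 1.2  0.64] rot [ 0.003 -0.    -0.002]
(-2, 6.3, 0.5) dp cm [0.13 2.78 1.51] rot [ 0.003 -0.    -0.002]
(0, 6.3, 0.5) dp cm [0.13 2.95 1.6 ] rot [ 0.003 -0.    -0.002]
(3, 6.3, 0.5) dp cm [0.13 3.21 1.75] rot [ 0.003 -0.    -0.002]
```

Emit:
apply_moves(grip=[0.4,0.4,0.4,0.4,0.4], delta_pos=[[0.05,0.6,0.3],[0.05,1.2,0.62],[0.05,1.8,0.95],[0.05,2.4,1.28],[0.05,2.75,1.47]], rotation=[[0,0,0],[0,0,0],[0,0,0],[0.003,0,0],[0.003,0,0]])

```text
time: 6.17
tcp_pos: [0.6108, -0.2256, 0.0902]
orientation: [[0.17, 0.864, 0.473], [0.985, -0.149, -0.081], [0.0, 0.48, -0.877]]
wrist_force: [0.1, -0.7, -1.2]
gripper_width: 0.084
finger_force: 44.5
```

Run:
```python
from rig import observe,cams
from h import *
s=observe();where(s);plan(s,[(0,6.5,.49),(1,6.5,.49),(2,6.5,.49),(3,6.5,.49)])
```

```text
t 6.1667 edge x,y,z [-0.75 -0.7   7.8 ] th 0.501 yaw err -0.0016 corner z 3.96 F block [ 0.2 -0.7 -1.2] M [0.05 0.32 0.01]
(0, 6.5, 0.49) dp cm [0.08 0.02 0.26] rot [ 0.011  0.    -0.001]
(1, 6.5, 0.49) dp cm [0.08 0.11 0.31] rot [ 0.011  0.    -0.001]
(2, 6.5, 0.49) dp cm [0.08 0.2  0.36] rot [ 0.011  0.    -0.001]
(3, 6.5, 0.49) dp cm [0.08 0.28 0.4 ] rot [ 0.011  0.    -0.001]
```

Emit:
apply_moves(grip=[0.4,0.4,0.4,0.4], delta_pos=[[0,0,0],[0,0,0],[0,0,0],[0,0,0]], rotation=[[0,0,0],[0,0,0],[0,0,0],[0,0,0]])

```text
time: 6.5
tcp_pos: [0.6095, -0.2254, 0.09]
orientation: [[0.17, 0.864, 0.473], [0.985, -0.149, -0.081], [0.0, 0.48, -0.877]]
wrist_force: [-0.1, 0.1, -1.6]
gripper_width: 0.086
finger_force: 44.5
```

Run:
```python
from rig import observe,cams
from h import *
s=observe();where(s);plan(s,[(0,6.5,.49),(1,6.5,.49),(2,6.5,.49),(3,6.5,.49),(4,6.5,.49)])
```

```text
t 6.5 edge x,y,z [-2.12 -0.74  7.55] th 0.501 yaw err -0.0018 corner z 3.71 F block [-0.1  0.1 -1.6] M [0.03 0.36 0.02]
(0, 6.5, 0.49) dp cm [0.09 0.15 0.3 ] rot [ 0.011  0.    -0.002]
(1, 6.5, 0.49) dp cm [0.09 0.24 0.35] rot [ 0.011  0.    -0.002]
(2, 6.5, 0.49) dp cm [0.09 0.33 0.4 ] rot [ 0.011  0.    -0.002]
(3, 6.5, 0.49) dp cm [0.09 0.42 0.45] rot [ 0.011  0.    -0.002]
(4, 6.5, 0.49) dp cm [0.09 0.5  0.49] rot [ 0.011  0.    -0.002]
```

Emit:
apply_moves(grip=[0.4,0.4,0.4,0.4,0.4], delta_pos=[[0,0.1,0.2],[0,0.2,0.3],[0,0.28,0.37],[0,0.28,0.37],[0,0.28,0.37]], rotation=[[0.006,0,0],[0.011,0,0],[0.011,0,0],[0.011,0,0],[0.011,0,0]])

```text
time: 6.92
tcp_pos: [0.6139, -0.2261, 0.088]
orientation: [[0.17, 0.87, 0.464], [0.985, -0.15, -0.08], [0.001, 0.471, -0.882]]
wrist_force: [0.1, -0.6, -2.0]
gripper_width: 0.087
finger_force: 44.6
```

Run:
```python
from rig import observe,cams
from h import *
s=observe();where(s);plan(s,[(2,6.5,.49),(3,6.5,.49),(4,6.5,.49)])
```

```text
t 6.9167 edge x,y,z [ 1.66 -0.72  6.51] th 0.49 yaw err -0.0017 corner z 2.75 F block [ 0.2 -0.6 -2. ] M [ 0.07  0.33 -0.  ]
(2, 6.5, 0.49) dp cm [0.09 0.03 0.02] rot [-0.     0.    -0.002]
(3, 6.5, 0.49) dp cm [0.09 0.12 0.06] rot [-0.     0.    -0.002]
(4, 6.5, 0.49) dp cm [0.09 0.21 0.11] rot [-0.     0.    -0.002]
```

Now feel for the neck in small steps.

Emit:
apply_moves(grip=[0.4,0.4,0.4], delta_pos=[[0,0.09,0.05],[0,0.09,0.05],[0,0.09,0.05]], rotation=[[0,0,0],[0,0,0],[0,0,0]])

```text
time: 7.17
tcp_pos: [0.6148, -0.2263, 0.0881]
orientation: [[0.17, 0.869, 0.464], [0.985, -0.15, -0.08], [0.0, 0.471, -0.882]]
wrist_force: [0.9, 0.4, -1.7]
gripper_width: 0.083
finger_force: 44.6
```

Emit:
apply_moves(grip=[0.4,0.4,0.4], delta_pos=[[0,0.07,0.04],[0,0.07,0.04],[0,0.07,0.04]], rotation=[[0,0,0],[0,0,0],[0,0,0]])

```text
time: 7.42
tcp_pos: [0.6156, -0.2264, 0.088]
orientation: [[0.17, 0.87, 0.464], [0.985, -0.15, -0.08], [0.0, 0.471, -0.882]]
wrist_force: [-0.4, -0.2, -1.3]
gripper_width: 0.087
finger_force: 44.6
```

Run:
```python
from rig import observe,cams
from h import *
s=observe();where(s);plan(s,[(3,6.5,.49),(4,6.5,.49)])
```

```text
t 7.4167 edge x,y,z [ 3.44 -0.72  6.51] th 0.49 yaw err -0.0017 corner z 2.74 F block [-0.4 -0.3 -1.3] M [0.07 0.41 0.  ]
(3, 6.5, 0.49) dp cm [ 0.09 -0.04 -0.02] rot [-0.     0.    -0.002]
(4, 6.5, 0.49) dp cm [0.09 0.05 0.03] rot [-0.     0.    -0.002]
```

Emit:
apply_moves(grip=[0.4,0.4,0.4], delta_pos=[[0,0.05,0.03],[0,0.05,0.03],[0,0.05,0.03]], rotation=[[0,0,0],[0,0,0],[0,0,0]])

```text
time: 7.67
tcp_pos: [0.6161, -0.2265, 0.0879]
orientation: [[0.17, 0.87, 0.463], [0.985, -0.15, -0.079], [0.001, 0.47, -0.883]]
wrist_force: [-1.9, 0.4, -2.5]
gripper_width: 0.086
finger_force: 44.7
```

Emit:
apply_moves(grip=[0.4,0.4,0.4], delta_pos=[[0,0.05,0.03],[0,0.05,0.03],[0,0.05,0.03]], rotation=[[0,0,0],[0,0,0],[0,0,0]])

```text
time: 7.92
tcp_pos: [0.6166, -0.2265, 0.0877]
orientation: [[0.17, 0.87, 0.463], [0.985, -0.15, -0.079], [0.001, 0.47, -0.883]]
wrist_force: [-5.0, 1.1, -2.0]
gripper_width: 0.089
finger_force: 44.8
```

Run:
```python
from rig import observe,cams
from h import *
s=observe();where(s)
```

```text
t 7.9167 edge x,y,z [ 4.35 -0.68  6.22] th 0.489 yaw err -0.0017 corner z 2.46 F block [-5.1  0.2 -2. ] M [ 0.2   1.3  -0.01]
```

Contact with the neck at about x=4.1 (5 N), so the stud is at about +8. Now level the badge about the toe, keeping the edge near the neck.

```bash
cat >> h.py <<'E'
def cmdplan(c,L):
    q,Q=pose(*c);plan(dict(orientation=Q,tcp_pos=q/1000),L)
E
python3 - <<'E'
from h import *
f=lambda th,x=3.9:(x,3.2+8*np.sin(th),th,-.7)
cmdplan((4.55,6.45,.489,-.7),[f(.46),f(.43),f(.40),f(.37),f(.34)])
cmdplan(f(.34),[f(.31),f(.28),f(.25),f(.22),f(.2)])
cmdplan(f(.2),[(3.9,4.9,.16,-.7),(3.9,5,.12,-.7),(3.9,5,.08,-.7),(3.9,5,.04,-.7),(3.9,5,.01,-.7)])
E
```

```text
(3.9, np.float64(6.7515848557241585), 0.46, -0.7) dp cm [-0.    0.    0.23] rot [ 0.029 -0.    -0.   ]
(3.9, np.float64(6.534966419433687), 0.43, -0.7) dp cm [-0.    0.03  0.55] rot [ 0.059 -0.     0.   ]
(3.9, np.float64(6.315346738469204), 0.4, -0.7) dp cm [-0.    0.04  0.88] rot [ 0.089 -0.     0.   ]
(3.9, np.float64(6.092923455719696), 0.37, -0.7) dp cm [-0.    0.05  1.2 ] rot [ 0.119 -0.     0.   ]
(3.9, np.float64(5.867896737126515), 0.34, -0.7) dp cm [-0.    0.05  1.52] rot [ 0.149 -0.    -0.   ]
(3.9, np.float64(5.640469091547548), 0.31, -0.7) dp cm [0.   0.04 0.32] rot [ 0.03  0.   -0.  ]
(3.9, np.float64(5.41084518851291), 0.28, -0.7) dp cm [0.   0.07 0.65] rot [ 0.06 -0.   -0.  ]
(3.9, np.float64(5.179231674036184), 0.25, -0.7) dp cm [0.   0.08 0.97] rot [ 0.09 -0.    0.  ]
(3.9, np.float64(4.945836984646955), 0.22, -0.7) dp cm [0.   0.09 1.3 ] rot [ 0.12 -0.   -0.  ]
(3.9, np.float64(4.78935464636049), 0.2, -0.7) dp cm [0.   0.1  1.51] rot [ 0.14 -0.   -0.  ]
(3.9, 4.9, 0.16, -0.7) dp cm [-0.    0.06  0.39] rot [0.04 0.   0.  ]
(3.9, 5, 0.12, -0.7) dp cm [0.   0.1  0.78] rot [ 0.08 -0.    0.  ]
(3.9, 5, 0.08, -0.7) dp cm [0.   0.13 1.19] rot [0.12 0.   0.  ]
(3.9, 5, 0.04, -0.7) dp cm [-0.    0.14  1.59] rot [ 0.16 -0.    0.  ]
(3.9, 5, 0.01, -0.7) dp cm [-0.    0.13  1.9 ] rot [ 0.19 -0.    0.  ]
```

Emit:
apply_moves(grip=[0.4,0.4,0.4,0.4,0.4], delta_pos=[[0,0,0.12],[0,0,0.23],[0,0.03,0.55],[0,0.03,0.55],[0,0.03,0.55]], rotation=[[0.015,0,0],[0.029,0,0],[0.059,0,0],[0.059,0,0],[0.059,0,0]])

```text
time: 8.33
tcp_pos: [0.6198, -0.2271, 0.0832]
orientation: [[0.17, 0.895, 0.412], [0.985, -0.154, -0.07], [0.001, 0.418, -0.909]]
wrist_force: [-3.3, 1.6, -0.9]
gripper_width: 0.086
finger_force: 45.0
```

Run:
```python
from rig import observe,cams
from h import *
s=observe();where(s)
f=lambda th,x=4.0:(x,3.2+8*np.sin(th),th,-.7)
plan(s,[f(.40),f(.37),f(.34),f(.31),f(.28)])
```

```text
t 8.3333 edge x,y,z [ 4.22 -0.71  6.52] th 0.431 yaw err -0.0014 corner z 3.18 F block [-3.6  1.  -0.9] M [0.15 1.08 0.04]
(4.0, np.float64(6.315346738469204), 0.4, -0.7) dp cm [0.01 0.02 0.32] rot [ 0.031  0.    -0.001]
(4.0, np.float64(6.092923455719696), 0.37, -0.7) dp cm [0.01 0.04 0.64] rot [ 0.061  0.    -0.001]
(4.0, np.float64(5.867896737126515), 0.34, -0.7) dp cm [0.01 0.06 0.96] rot [ 0.091 -0.    -0.001]
(4.0, np.float64(5.640469091547548), 0.31, -0.7) dp cm [0.01 0.07 1.29] rot [ 0.121 -0.    -0.001]
(4.0, np.float64(5.41084518851291), 0.28, -0.7) dp cm [0.01 0.07 1.61] rot [ 0.151 -0.    -0.001]
```

Emit:
apply_moves(grip=[0.4,0.4,0.4,0.4,0.4], delta_pos=[[0,0.01,0.16],[0,0.02,0.32],[0,0.03,0.48],[0,0.04,0.64],[0,0.04,0.64]], rotation=[[0.015,0,0],[0.03,0,0],[0.046,0,0],[0.061,0,0],[0.061,0,0]])

```text
time: 8.75
tcp_pos: [0.6229, -0.2277, 0.0775]
orientation: [[0.17, 0.919, 0.355], [0.985, -0.159, -0.061], [0.0, 0.36, -0.933]]
wrist_force: [-2.7, -0.4, -1.2]
gripper_width: 0.086
finger_force: 44.8
```

Emit:
apply_moves(grip=[0.4,0.4,0.4,0.4,0.4], delta_pos=[[0,0.02,0.16],[0,0.03,0.32],[0,0.04,0.48],[0,0.05,0.64],[0,0.05,0.64]], rotation=[[0.015,0,0],[0.03,0,0],[0.046,0,0],[0.061,0,0],[0.061,0,0]])

```text
time: 9.17
tcp_pos: [0.6256, -0.2281, 0.0716]
orientation: [[0.17, 0.939, 0.298], [0.985, -0.162, -0.051], [0.0, 0.303, -0.953]]
wrist_force: [-2.1, -0.4, -1.1]
gripper_width: 0.084
finger_force: 44.8
```

Run:
```python
from rig import observe,cams
from h import *
s=observe();where(s)
f=lambda th,x=4.0:(x,3.2+8*np.sin(th),th,-.7)
plan(s,[f(.27),f(.22),f(.2),(3.9,5,.16,-.7),(3.9,5,.12,-.7)])
```

```text
t 9.1667 edge x,y,z [ 3.76 -0.72  5.74] th 0.307 yaw err -0.0015 corner z 3.32 F block [-2.  -0.8 -1.1] M [0.07 0.76 0.06]
(4.0, np.float64(5.333851493510649), 0.27, -0.7) dp cm [0.02 0.06 0.42] rot [ 0.037 -0.    -0.001]
(4.0, np.float64(4.945836984646955), 0.22, -0.7) dp cm [0.02 0.1  0.96] rot [ 0.087 -0.    -0.001]
(4.0, np.float64(4.78935464636049), 0.2, -0.7) dp cm [0.02 0.11 1.18] rot [ 0.107 -0.    -0.001]
(3.9, 5, 0.16, -0.7) dp cm [0.02 0.12 1.56] rot [ 0.147 -0.    -0.001]
(3.9, 5, 0.12, -0.7) dp cm [0.02 0.12 1.97] rot [ 0.187 -0.    -0.001]
```

Emit:
apply_moves(grip=[0.4,0.4,0.4,0.4,0.4], delta_pos=[[0,0.03,0.2],[0,0.06,0.42],[0,0.08,0.68],[0,0.1,0.96],[0,0.1,0.96]], rotation=[[0.018,0,0],[0.037,0,0],[0.061,0,0],[0.087,0,0],[0.087,0,0]])

```text
time: 9.58
tcp_pos: [0.6293, -0.2288, 0.0623]
orientation: [[0.17, 0.962, 0.214], [0.985, -0.166, -0.036], [0.001, 0.217, -0.976]]
wrist_force: [-4.5, 0.4, -2.2]
gripper_width: 0.086
finger_force: 44.6
```

Run:
```python
from rig import observe,cams
from h import *
s=observe();where(s)
plan(s,[(3.9,4.9,.18,-.7),(3.9,5,.14,-.7),(3.9,5,.1,-.7),(3.9,5,.06,-.7),(3.9,5,.02,-.7)])
```

```text
t 9.5833 edge x,y,z [ 3.78 -0.71  4.58] th 0.218 yaw err -0.0015 corner z 2.85 F block [-4.5 -0.4 -2.2] M [0.15 1.   0.01]
(3.9, 4.9, 0.18, -0.7) dp cm [0.02 0.07 0.36] rot [ 0.038 -0.    -0.001]
(3.9, 5, 0.14, -0.7) dp cm [0.02 0.12 0.75] rot [ 0.078 -0.    -0.001]
(3.9, 5, 0.1, -0.7) dp cm [0.02 0.14 1.15] rot [ 0.118 -0.    -0.001]
(3.9, 5, 0.06, -0.7) dp cm [0.02 0.15 1.56] rot [ 0.158 -0.    -0.001]
(3.9, 5, 0.02, -0.7) dp cm [0.02 0.15 1.97] rot [ 0.198 -0.    -0.001]
```

Emit:
apply_moves(grip=[0.4,0.4,0.4,0.4,0.4], delta_pos=[[0,0.04,0.34],[0,0.08,0.72],[0,0.1,1.12],[0,0.11,1.5],[0,0.11,1.5]], rotation=[[0.038,0,0],[0.078,0,0],[0.118,0,0],[0.158,0,0],[0.158,0,0]])

```text
time: 10.0
tcp_pos: [0.6338, -0.2294, 0.0476]
orientation: [[0.17, 0.984, 0.06], [0.985, -0.169, -0.01], [0.001, 0.061, -0.998]]
wrist_force: [-4.8, 0.2, -0.8]
gripper_width: 0.09
finger_force: 44.8
```

Run:
```python
from rig import observe,cams
from h import *
s=observe();where(s)
plan(s,[(3,5.3,.03,-.7),(3,5.3,.01,-.7),(-10,5.3,.01,-.7),(-20,5.3,.01,-.7)])
```

```text
t 10.0 edge x,y,z [ 3.53 -0.63  5.12] th 0.061 yaw err -0.0013 corner z 4.64 F block [-4.7 -0.6 -0.8] M [ 0.21  0.93 -0.02]
(3, 5.3, 0.03, -0.7) dp cm [ 0.01 -0.01  0.29] rot [ 0.031 -0.001 -0.001]
(3, 5.3, 0.01, -0.7) dp cm [0.01 0.02 0.49] rot [ 0.051 -0.001 -0.001]
(-10, 5.3, 0.01, -0.7) dp cm [ 0.   -1.28  0.41] rot [ 0.051 -0.001 -0.001]
(-20, 5.3, 0.01, -0.7) dp cm [ 0.   -2.28  0.35] rot [ 0.051 -0.001 -0.001]
```

Emit:
apply_moves(grip=[0.4,0.4,0.4,0.4,0.4], delta_pos=[[0,-0.02,0.15],[0,-0.02,0.29],[0,0,0.45],[0,-0.3,0.44],[0,-0.6,0.44]], rotation=[[0.016,0,0],[0.031,0,0],[0.049,0,0],[0.049,0,0],[0.049,0,0]])

```text
time: 10.42
tcp_pos: [0.6279, -0.2285, 0.0439]
orientation: [[0.17, 0.985, 0.015], [0.985, -0.17, -0.002], [0.0, 0.016, -1.0]]
wrist_force: [0.2, 0.4, -1.4]
gripper_width: 0.085
finger_force: 44.8
```

Emit:
apply_moves(grip=[0.4,0.4,0.4,0.4,0.4], delta_pos=[[0,-0.3,0],[0,-0.6,0],[0,-0.9,0],[0,-1.1,0],[0,-1.1,0]], rotation=[[0,0,0],[0,0,0],[0,0,0],[0,0,0],[0,0,0]])

```text
time: 10.83
tcp_pos: [0.6166, -0.2266, 0.0439]
orientation: [[0.17, 0.985, 0.015], [0.985, -0.17, -0.002], [0.0, 0.015, -1.0]]
wrist_force: [0.0, -0.7, -1.4]
gripper_width: 0.082
finger_force: 44.8
```

Run:
```python
from rig import observe,cams
from h import *
s=observe();where(s)
plan(s,[(-19.5,5.2,.0,-.7),(-20,5,0,-.7),(-20,0,0,-.7)])
c=cams.camera("wrist");cv2.imwrite("pics/w4.png",c["pixels"])
```

```text
t 10.8333 edge x,y,z [-14.79  -0.7    5.94] th 0.015 yaw err -0.0016 corner z 5.82 F block [ 0.2 -0.7 -1.4] M [-0.06 -0.   -0.01]
(-19.5, 5.2, 0.0, -0.7) dp cm [ 0.02 -0.45  0.22] rot [ 0.015 -0.    -0.002]
(-20, 5, 0, -0.7) dp cm [ 0.02 -0.5   0.24] rot [ 0.015 -0.    -0.002]
(-20, 0, 0, -0.7) dp cm [ 0.02 -0.51  0.74] rot [ 0.015 -0.    -0.002]
```

View pics/w4.png

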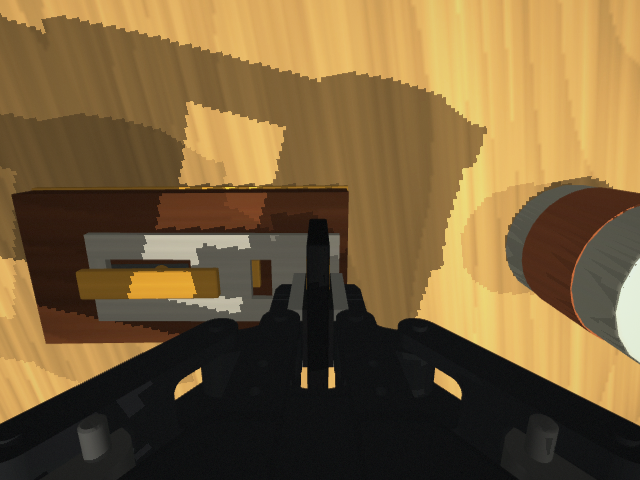

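The wrist view shows the head lying over the plate. The rib shows in the left part of the slot (253–260 within 252–271), so about 5 mm further back is right.

Emit:
apply_moves(grip=[0.4,0.4,0.4,0.4,0.4], delta_pos=[[0.02,-0.25,0.05],[0.02,-0.49,0.05],[0.02,-0.49,0.05],[0.02,-0.49,0.2],[0.02,-0.49,0.25]], rotation=[[0.015,0,0],[0.015,0,0],[0.015,0,0],[0.015,0,0],[0.015,0,0]])

```text
time: 11.3
tcp_pos: [0.6123, -0.2256, 0.0409]
orientation: [[0.17, 0.985, 0.0], [0.985, -0.17, 0.0], [0.0, -0.0, -1.0]]
wrist_force: [0.1, 1.1, -1.0]
gripper_width: 0.083
finger_force: 44.8
```

Emit:
apply_moves(grip=[0.4,0.4,0.4,0.4], delta_pos=[[0,0,0.08],[0,0,0.15],[0,0,0.2],[0,0,0.2]], rotation=[[0,0,0],[0,0,0],[0,0,0],[0,0,0]])

```text
time: 11.63
tcp_pos: [0.6122, -0.2256, 0.039]
orientation: [[0.17, 0.985, -0.0], [0.985, -0.17, 0.001], [0.001, -0.0, -1.0]]
wrist_force: [-0.3, -0.4, -1.5]
gripper_width: 0.084
finger_force: 44.8
```

Run:
```python
from rig import observe,cams
from h import *
s=observe();where(s)
plan(s,[(-20,1,0,-.7),(-20,0,0,-.7)])
```

```text
t 11.6333 edge x,y,z [-19.53  -0.49   2.58] th -0.0 yaw err -0.0015 corner z 2.58 F block [-0.3 -0.4 -1.5] M [-0.01 -0.04 -0.06]
(-20, 1, 0, -0.7) dp cm [-0.01 -0.05  0.16] rot [-0.    -0.001 -0.002]
(-20, 0, 0, -0.7) dp cm [-0.01 -0.05  0.26] rot [-0.    -0.001 -0.002]
```

Already below the rib's top with no contact force, so the slot is over the rib. Lowering the rest.

Emit:
apply_moves(grip=[0.4,0.4,0.4,0.4], delta_pos=[[0,-0.02,0.08],[0,-0.02,0.16],[0,-0.02,0.2],[0,-0.02,0.2]], rotation=[[0,0,0],[0,0,0],[0,0,0],[0,0,0]])

```text
time: 11.97
tcp_pos: [0.612, -0.2256, 0.037]
orientation: [[0.17, 0.985, -0.0], [0.985, -0.17, 0.001], [0.0, -0.0, -1.0]]
wrist_force: [0.8, -0.3, -1.8]
gripper_width: 0.084
finger_force: 44.8
```

Emit:
apply_moves(grip=[0.4,0.4,0.4], delta_pos=[[0,0,0.06],[0,0,0.06],[0,0,0.06]], rotation=[[0,0,0],[0,0,0],[0,0,0]])

```text
time: 12.22
tcp_pos: [0.6121, -0.2256, 0.0365]
orientation: [[0.17, 0.985, 0.0], [0.985, -0.17, 0.0], [0.0, -0.0, -1.0]]
wrist_force: [-0.2, -0.0, -0.8]
gripper_width: 0.087
finger_force: 44.8
```

Run:
```python
from rig import observe,cams
from h import *
s=observe();where(s)
```

```text
t 12.2167 edge x,y,z [-19.7   -0.49   0.12] th -0.0 yaw err -0.0014 corner z 0.12 F block [-0.2 -0.1 -0.8] M [-0.01  0.01 -0.02]
```

Emit:
apply_moves(grip=[1,1.3,1.8,2.4,3], delta_pos=[[0,0,0],[0,0,0],[0,0,0],[0,0,0],[0,0,0]], rotation=[[0,0,0],[0,0,0],[0,0,0],[0,0,0],[0,0,0]], grip_force=20)

```text
time: 12.63
tcp_pos: [0.6121, -0.2256, 0.0366]
orientation: [[0.17, 0.985, 0.0], [0.985, -0.17, 0.0], [0.0, 0.0, -1.0]]
wrist_force: [-0.3, -1.5, -0.3]
gripper_width: 0.348
finger_force: 0.0
```

Emit:
apply_moves(grip=[3,3,3,3,3], delta_pos=[[0,0,-0.5],[0,0,-2],[0,0,-5],[0,0,-8],[0,0,-11]], rotation=[[0,0,0],[0,0,0],[0,0,0],[0,0,0],[0,0,0]])

```text
time: 13.05
tcp_pos: [0.6119, -0.2256, 0.1493]
orientation: [[0.17, 0.985, 0.001], [0.985, -0.17, 0.0], [0.0, 0.001, -1.0]]
wrist_force: [0.4, -0.1, 0.1]
gripper_width: 0.352
finger_force: 0.0
```

Emit:
apply_moves(grip=[3,3,3,3,3], delta_pos=[[0,0,-3],[0,0,-6],[0,0,-8],[0,0,-8],[0,0,-8]], rotation=[[0,0,0],[0,0,0],[0,0,0],[0,0,0],[0,0,0]])

```text
time: 13.47
tcp_pos: [0.6123, -0.2258, 0.2291]
orientation: [[0.17, 0.985, 0.003], [0.985, -0.17, -0.001], [-0.0, 0.003, -1.0]]
wrist_force: [0.9, 0.0, -1.4]
gripper_width: 0.352
finger_force: 0.0
```

Run:
```python
from rig import observe,cams
from h import *
s=observe();print(s["time"],s["tcp_pos"])
c=cams.camera("wrist");P=cloud(c)
cv2.imwrite("pics/w5.png",np.vstack([c["pixels"][:300]]))
xy=P*1000-O;X=xy@a;Y=xy@b;Z=xy[...,2]
m=(Z>1)&(Z<7)&(abs(Y)<30)&(X>-50)&(X<100);print("plate",np.percentile(X[m],[1,99]),np.percentile(Y[m],[1,99]),np.median(Z[m]),"z near toe/tail",np.median(Z[m&(X<-15)]),np.median(Z[m&(X>60)]))
m=(Z>38)&(Z<55)&(abs(Y)<40)&(X>50)&(X<110);print("panel",np.median(X[m]),np.percentile(Y[m],[1,99]),np.median(Z[m]))
```

```text
13.4667 [ 0.61232031 -0.22580582  0.22914861]
plate [-39.38638419  89.46407594] [-24.04812265  26.70847083] 3.830538762713232 z near toe/tail 3.6771006715718606 3.844955363577073
panel 80.18491565591903 [-28.95263188  29.70638887] 45.71402946587595
```

View pics/w5.png

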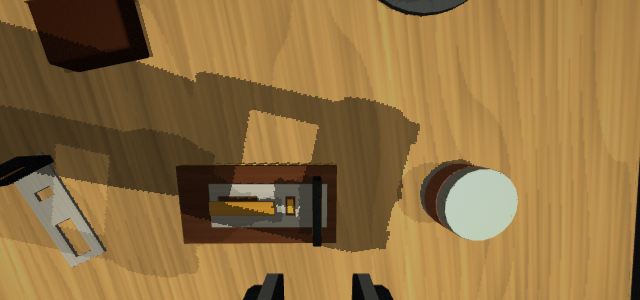

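The picture shows the badge flat on the block, with the head over the plate (210–274, 208), the rib inside the slot (~290,206) and the panel upright at (317,210). Plate height reads 3.7–3.8 mm at both ends and panel x is 80.2, so it is fitted.

```bash
python3 -c "
from rig import job
print(job.finish_job())"
```

```text
the job is handed in; nothing more can be done
None
```

The badge is fitted: its eye is under the stud's head and its slot is over the rib. It lies flat on the block and the gripper has let go, with contact forces around 5 N; the job was handed in at about 13.5 s.

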